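# Fetch the calibration block for the model scanner

### The arm

A 6-joint arm with a two-finger parallel gripper is mounted at the origin on the work surface. World frame = base frame: x ahead of the robot, y to its left, z up, the work surface at z = 0. Lengths are in m, angles in rad, forces in N, time in s.
With the tool pointing down it reaches from about 0.3 to 0.775 m from the base axis. Payload 14.6 kg.
Tool frame: the origin (TCP) lies at the very end of the fingers, on their centre line; the grasp point (between the pads) lies 19 mm behind it; y points along the fingers, z is the direction in which the jaws open and shut, and the axes are right-handed (so a half turn about y gives the same grasp; the last joint's range is limited). The gripper opens to 94 mm and grips with 3 to 60 N. Pads are 16 mm wide; open, the fingers measure 119 mm over their backs; the gripper's body (75 mm by 177 mm) begins 78 mm behind the grasp point.
Start: joints at [-1.34, 0.3, 1.521, -0, 1.321, -0.067], TCP at [0.161, -0.526, 0.205] pointing down, gripper open.
Joint ranges: [-3.03, 3.03], [-0.79, 2.21], [0.23, 2.52], [-1.04, 4.18], [0, 3.07], [-2.55, 2.55]. Speed limits (rad/s): [2.22, 2.22, 2.57, 3.14, 3.14, 3.14].

### API

Orientations are given as [roll, pitch, yaw] about the fixed x, y, z axes, in that order (R = Rz(yaw) Ry(pitch) Rx(roll)).
In Python, from station import get_obs, camera, job gives the robot as it stands.
- The arm moves only by the tool step_arm, never from a script. Its argument "targets" is a list of rows, each a list of 6 numbers: the shift along the tool's x, y, z in mm, then the turn, a rotation vector about the tool's x, y, z in degrees. In form: [[dx, dy, dz, rx, ry, rz], ...]. A call has 1 to 12 rows; each row shifts and turns the commanded pose from where the row before left it, along the tool's axes as they then stand; what a row does not reach is not made up. A row lasts 1/8 s, in which the tool goes at most 62.5 mm and 10.7 degrees, less where a joint would pass 70% of its speed; a pose out of reach is approached as far as the arm can. A call is refused whole if a number of a shift passes 62.5 or a number of a turn 10.7, either way. A call with a gripper value outside its range is refused whole. "gripper" is the opening, from -1 (shut) to 1 (fully open), set as the call begins (left out, the last holds). The fingers move at their own pace and stop on an object; "squeeze" is the grip in N (left out, the last holds). Time passes only in rows, so rows that do not move let the fingers close. It gives the time, the measured TCP pose, the force and the opening at its end, in the units of the state.
- get_obs(): the state, without advancing time (a new reading comes with each control period).
- camera(name): name is "scene" or "top" or "wrist"; returns a dict with "pixels" (384x512x3 uint8, red, green, blue), "intrinsics" (3x3 intrinsics, pixels), "k1" (the pictures are not rectified: a ray, as slopes to the right and down, at radius r is drawn at 1 + k1 r^2 times it, then the intrinsics apply), "R" (3x3) and "t" (3): a world point X has camera coordinates R X + t; the wrist camera has in their place "tool_from_camera" (4x4, takes a point from camera to tool coordinates, whose origin is the TCP and whose axes are the tool frame's). Camera axes: x right, y down, z forward; pixel columns grow to the right and rows downward; lengths in m; the calibration is good to about 2 mm. A picture is of the moment at which its call begins: read the wrist's pose just before it. There is no depth.
- job.hand_in(): hands the job in, once; it reports no verdict.
The state is a dict: "time_s": time; "qpos": joint angles; "joint_vel": joint speeds; "tau": joint torques, N m; "ee_pos": TCP position; "eef_rot": TCP orientation; "force": force on the tool from outside, world axes, zero at the start; "moment": the same for the moment, N m; "grip_width": finger opening in m.
Only numpy, scipy, OpenCV 4.12 (cv2) and the standard library are available. Lean on these libraries where they do the work, as an engineer would, in place of code of your own. Each camera call takes 0.05 s, during which the arm holds its last target.

### The job

Calibrate the desktop model scanner: slide the loose cover plate of the calibration case fully aside along its rails, without lifting it, leaving it parked on the flat half of the case, and find the stepped block in one of the three pockets. Take the block out and set it down gently, upright, in the middle of the scanner's round turntable with its long side along the marked line (either way round), and let go. Leave the other two round pieces in their pockets and do not disturb the models and other things on the desk.

Things in the scene. Friction and masses are not known exactly. Their poses are not given: they have to be found in the camera images.
- case: Grey case fixed to the desk, 150 (x) x 220 (y) mm, flat top 34 mm above the desk. Origin: centre of the underside. Its -y half has three pockets side by side in x; its +y half is a flat parking ledge. Rails 6 mm thick along all four edges stand 8 mm above the flat top (to 42 mm): they guide the cover in local y and stop it at each end.
- pocket1 (a point): Centre of the middle pocket's floor, 8 mm above the desk; case axes. Each pocket is 38 mm wide (x), 84 mm long (case y -96 to -12 mm) and 26 mm deep; the outer pockets' centres are 44 mm to either side in x.
- cover: Loose aluminium plate, 134 (x) x 100 (y) x 4 mm, about 0.14 kg, lying on the case between the rails (2 mm play a side), hiding all pockets at first. Origin: centre of its underside; case axes. It slides in the case's local +y, about 103 mm in all, to the end rail (origin then at case y of about +54 mm); friction about 1 N.
- ridge (a point): Middle of the top of the cover's finger ridge, 54 mm above the desk: an upright bar across the cover's middle, 60 mm long (x), 8 mm thick (y), rising 16 mm above the plate. Push it from its -y side.
- step_block: The calibration block: plain steel staircase of three steps, 30 mm long (x) x 20 mm wide (y), each step 10 mm long, heights 10, 17 and 24 mm from local -x to +x; about 0.07 kg. Origin: centre of its underside, z up. Stands on the floor of one of the pockets, its long side about along the case's x, at local y about -50 to -58 mm; fingers can take it across its 20 mm width.
- plain_disc: Plain steel disc, 24 mm diameter, 14 mm high, standing in another pocket. Origin: centre of its underside. Not wanted.
- collar: Steel ring, 26 mm outer and 12 mm inner diameter, 16 mm high, standing in the remaining pocket. Origin: centre of its underside. Not wanted.
- scanner: White desktop scanner, fixed. Origin: on the desk under the turntable's centre. Flat foot 12 mm high, 130 mm wide, local y -205 to +65 mm; a white optical head 90 (x) x 60 (y) mm, 162 mm high, stands centred at local y = -170 mm.
- turntable (a point): Centre of the turntable's flat top, 32 mm above the desk: a grey disc of 90 mm diameter that does not turn. Axes as the scanner's; the thin dark line across it runs along x.
- model_a: Plaster dental model, 50 (x) x 58 (y) x 26 mm, loose, between the case and the scanner. Origin: centre of its underside. To be left alone.
- model_b: Tan dental model, 50 x 58 x 26 mm, loose, beyond the case. Origin: centre of its underside. To be left alone.
- tub: Blue closed tub, 80 mm diameter, 150 mm high, loose, to the left. Origin: centre of its underside. To be left alone.
- spatula: Hand tool with black handle, 160 mm long along its x, loose, lying near left. To be left alone.
- mouse: Black round computer mouse, 60 mm diameter, 32 mm high, loose, far side. Origin: centre of its underside. To be left alone.
Mind the look-alikes: they are no part of the job. Of the things that look like the cover, the largest one is meant.

How it is judged:
On the way, in this order (a step that is already met when the one before it is completed fails the run):
1. the cover plate has been slid aside: its centre at local y above 42 mm in the case frame, still lying on the case (y of cover in the frame of case above 0.042 m and z of cover in the frame of case between 0.03 and 0.04 m), for 0.2 s.
2. the stepped block has been lifted clear of the case (underside more than 55 mm above the case's underside) (z of step_block in the frame of case above 0.055 m), for 0.1 s.
At the end, for the whole second after the job is handed in: Block at rest upright (0.1 rad) on the turntable, within 10 mm of its centre, long side within 12 deg of the line; cover lying on the case, its centre above local y 42 mm; disc and collar in their pockets (under 60 mm from their start, underside under 20 mm above the desk) (all of step 1 and horizontal distance between step_block and turntable below 0.01 m and z of step_block in the frame of turntable between -0.003 and 0.003 m and angle between step_block's own z axis and vertical below 0.1 rad and angle between the x axis of step_block and the x axis of scanner, either way round below 0.21 rad and linear speed of step_block below 0.02 m/s and z of each of plain_disc, collar in the frame of case below 0.02 m and distance of each of plain_disc, collar from where it was at the start of the episode below 0.06 m); the robot touches nothing.
It fails at once if the cover plate is lifted off its case (underside more than 12 mm above the case's flat top) (z of cover in the frame of case above 0.046 m).
It fails at once if the disc or the collar is taken out of its pocket (z of any of plain_disc, collar in the frame of case above 0.034 m).
It fails at once if the stepped block is dropped or slammed onto the turntable (faster than 0.35 m/s within 10 mm of its top) (horizontal distance between step_block and turntable below 0.04 m and z of step_block in the frame of turntable below 0.01 m and linear speed of step_block above 0.35 m/s).
It fails at once if a dental model, the tub, the spatula or the mouse is moved more than 25 mm (distance of any of model_a, model_b, tub, spatula, mouse from where it was at the start of the episode above 0.025 m).
It also fails if it takes over 58 s, if anything falls off the work surface, if the arm or the gripper's body presses on something with over 40 N, if the wrist force passes 120 N, or if a joint passes its speed limit or range.

## Working session

There is one attempt and no reset: what is moved stays moved. The work goes in short steps, Python scripts to look and compute and a tool call to move; the robot and the scene stay as the last step left them, time stands still between calls to the robot, and variables do not carry over. Pictures are saved under pics/ and viewed, and the job is handed in when it is done.

Besides the shell and the picture viewer there is one more tool, called by a JSON object that holds its "api" and its "payload", one argument or row to a line. step_arm: Moves the arm, as the interface text tells. Its arguments: {"type":"object","properties":{"targets":{"type":"array","items":{"type":"array","items":{"type":"number"}}},"gripper":{"type":"number"},"squeeze":{"type":"number"}},"required":["targets"]}

```bash
ls; mkdir -p pics; python3 - <<'E'
from station import get_obs,camera,job
import cv2,numpy as np
o=get_obs();print(o)
for n in("scene","top","wrist"):
    c=camera(n);cv2.imwrite(f"pics/{n}0.png",c["pixels"][:,:,::-1]);print(n,{k:v for k,v in c.items() if k!="pixels"})
    np.save(f"pics/{n}0.npy",{k:v for k,v in c.items()},allow_pickle=True)
E
```

```text
pics
{'time_s': 0.0, 'qpos': array([-1.33958036e+00,  3.00485069e-01,  1.52155358e+00,  2.82825934e-05,
        1.32067548e+00, -6.66015175e-02]), 'joint_vel': array([-0.00092396, -0.00153818,  0.00107708, -0.0001878 ,  0.00019235,
       -0.0022847 ]), 'tau': array([-6.69790079e-04, -5.31799257e+01, -3.52739882e+01,  7.07957265e-02,
        2.43414275e-02, -1.22065353e-04]), 'ee_pos': array([ 0.16133626, -0.52554874,  0.2048903 ]), 'eef_rot': array([-1.57191349e+00,  1.01970554e-04, -2.84378224e+00]), 'force': array([-0.76740316, -0.25162386,  0.72834035]), 'moment': array([-0.0054888 , -0.01911266,  0.01722741]), 'grip_width': 0.09406313075120779}
scene {'intrinsics': array([[380.33496338,   0.        , 251.92208885],
       [  0.        , 380.33496338, 190.31296519],
       [  0.        ,   0.        ,   1.        ]]), 'k1': -0.07466581501220357, 'R': array([[-0.52292296,  0.85219813,  0.01760459],
       [ 0.50895891,  0.32873991, -0.79554441],
       [-0.68374879, -0.40704842, -0.60563948]]), 't': array([ 0.21966585, -0.24580384,  1.43210488])}
top {'intrinsics': array([[461.891
[... 235 characters left out ...]
97523,  0.02477421, -0.11569974],
       [ 0.11570514, -0.00122002, -0.99328286]]), 't': array([0.0873125 , 0.53050905, 1.2551157 ])}
wrist {'intrinsics': array([[268.40372915,   0.        , 252.4708007 ],
       [  0.        , 268.40372915, 193.55936356],
       [  0.        ,   0.        ,   1.        ]]), 'k1': -0.029795595567405395, 'tool_from_camera': array([[-3.80787403e-04,  9.63397862e-01,  2.68075389e-01,
        -7.77107866e-02],
       [ 4.08533884e-04, -2.68075236e-01,  9.63397893e-01,
        -1.79676288e-01],
       [ 9.99999844e-01,  4.76367661e-04, -2.91500998e-04,
         1.25738575e-04],
       [ 0.00000000e+00,  0.00000000e+00,  0.00000000e+00,
         1.00000000e+00]])}
```

View pics/top0.png

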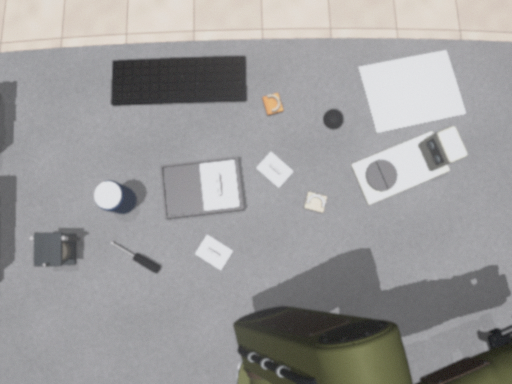

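View pics/scene0.png

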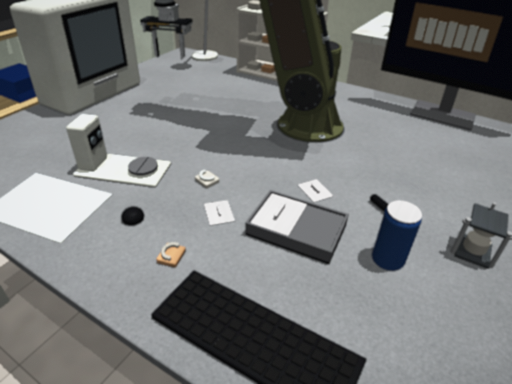

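The top view shows the case at about (203,187), with the white cover on its right half (world −y) and the ridge at about (220,185). The turntable is at about (381,175). I'll zoom in for measurements.

```bash
cat > h.py <<'E'
import numpy as np,cv2
from station import get_obs,camera
from scipy.spatial.transform import Rotation as Rn
def und(c,uv):
    K=c["intrinsics"];return cv2.undistortPoints(np.asarray(uv,float).reshape(-1,1,2),K,np.array([c["k1"],0,0,0,0.])).reshape(-1,2)
def ext(c,o=None):
    if "R" in c: R=c["R"];return R.T,-R.T@c["t"]
    T=c["tool_from_camera"];Rt=Rn.from_euler("xyz",o["eef_rot"]).as_matrix()
    return Rt@T[:3,:3],Rt@T[:3,3]+o["ee_pos"]
def cast(c,uv,z,o=None):
    A,p=ext(c,o);d=np.c_[und(c,uv),np.ones(len(np.reshape(uv,(-1,2))))]@A.T
    return p+d*((z-p[2])/d[:,2])[:,None]
def proj(c,X,o=None):
    A,p=ext(c,o);q=(np.reshape(X,(-1,3))-p)@A;s=q[:,:2]/q[:,2:];s=s*(1+c["k1"]*(s**2).sum(1))[:,None]
    K=c["intrinsics"];return s*K[0,0]+K[:2,2]
E
python3 - <<'E'
import numpy as np,cv2
c=np.load("pics/top0.npy",allow_pickle=True).item()["pixels"][:,:,::-1]
a=cv2.resize(c[145:230,150:260],None,fx=7,fy=7,interpolation=cv2.INTER_CUBIC)
cv2.imwrite("pics/za.png",a)
b=cv2.resize(c[115:210,340:475],None,fx=5.9,fy=5.9,interpolation=cv2.INTER_CUBIC)
cv2.imwrite("pics/zb.png",b)
E
```

```text
(no output)
```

View pics/za.png

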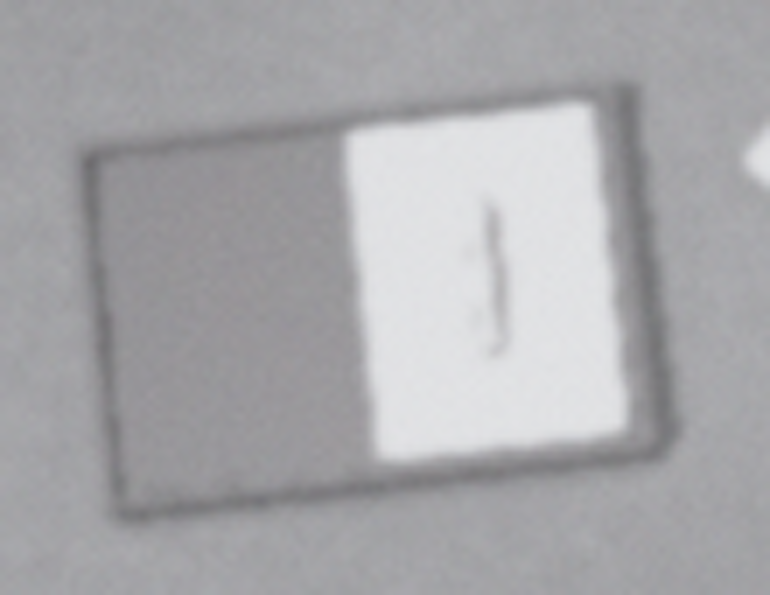

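View pics/zb.png

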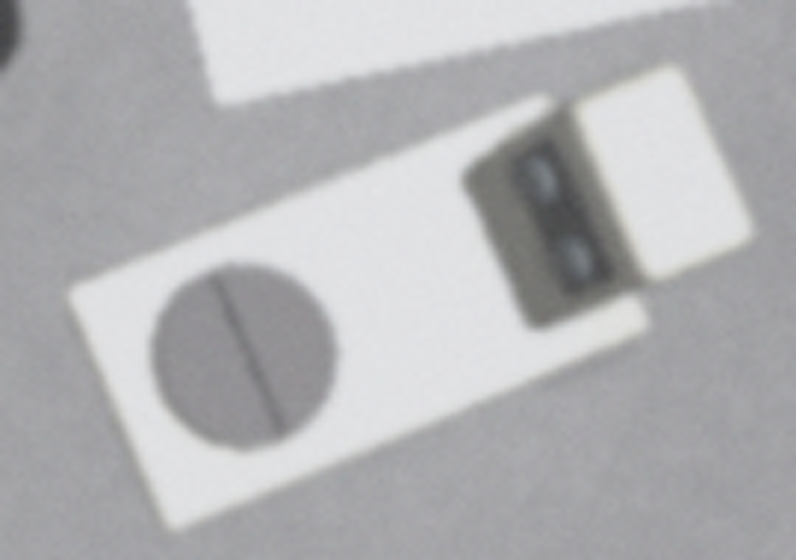

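```bash
python3 - <<'E'
from h import *
c=np.load("pics/top0.npy",allow_pickle=True).item()
f=lambda p,s,o:(np.array(p,float)+.5)/s-.5+np.array(o)
cov=cast(c,f([(345,130),(590,98),(630,432),(378,460)],7,(150,145)),.038)
print(cov,cov.mean(0));print([np.linalg.norm(cov[i]-cov[(i+1)%4]) for i in range(4)])
d=cov[1]-cov[2]; e=cov[0]-cov[1];g=cov[3]-cov[2];print("xdir deg",np.degrees(np.arctan2(*(cov[0]-cov[3])[1::-1])),np.degrees(np.arctan2(*d[1::-1])),"ydir",np.degrees(np.arctan2(*e[1::-1])),np.degrees(np.arctan2(*g[1::-1])))
far=cast(c,f([(85,152),(118,520)],7,(150,145)),.042);print("end rail outer",far,np.linalg.norm(far[0]-far[1]))
m=cov.mean(0)
img=c["pixels"]
# turntable
g=cv2.cvtColor(img,cv2.COLOR_RGB2GRAY)
fo=f([(70,290),(175,530)],5.9,(340,115))
t=cast(c,f([(245,357),(213,272),(282,437)],5.9,(340,115)),.032);print("tt",t)
dd=t[1]-t[2];print(np.degrees(np.arctan2(dd[1],dd[0])),np.linalg.norm(dd))
ft=cast(c,fo,.012);print(ft,np.linalg.norm(ft[0]-ft[1]),np.degrees(np.arctan2(*(ft[0]-ft[1])[1::-1])))
roi=g[150:200,355:407];_,b=cv2.threshold(roi,0,255,cv2.THRESH_OTSU+cv2.THRESH_BINARY_INV)
n,l,s,ce=cv2.connectedComponentsWithStats(b);i=1+np.argmax(s[1:,4]);print(s[i],ce[i]+[355,150]);print(cast(c,[ce[i]+[355,150]],.032))
E
```

```text
[[0.61435302 0.21799745 0.038     ]
 [0.62473158 0.11983653 0.038     ]
 [0.4906664  0.10677526 0.038     ]
 [0.48200276 0.20643148 0.038     ]] [0.55293844 0.16276018 0.038     ]
[np.float64(0.09870806048771723), np.float64(0.1346999226078611), np.float64(0.10003209954853372), np.float64(0.1328546631677947)]
xdir deg 4.994339675792529 5.56446776610562 ydir 96.03546623557718 94.96853227466484
end rail outer [[0.60761786 0.32197975 0.042     ]
 [0.46038174 0.30919336 0.042     ]] 0.1477902831041593
tt [[ 0.5691132  -0.29452489  0.032     ]
 [ 0.61072454 -0.28134933  0.032     ]
 [ 0.53010812 -0.31034581  0.032     ]]
19.782873602398737 0.08567265035467703
[[ 0.60683355 -0.21555747  0.012     ]
 [ 0.48860326 -0.2609359   0.012     ]] 0.1266396592327578 20.997497225622293
[ 10  10  32  32 788] [380.77538071 174.9784264 ]
[[ 0.56946219 -0.29357581  0.032     ]]
```

{"api": "step_arm", "payload": {
  "targets": [
    [0,0,0,0,5.9,0],
    [0,0,0,0,5.9,0],
    [-30,0,-41,0,0,0],
    [-36,0,-50,0,0,0],
    [-36,0,-50,0,0,0],
    [-36,0,-50,0,0,0],
    [-36,0,-50,0,0,0],
    [-36,0,-50,0,0,0],
    [-36,0,-50,0,0,0],
    [-36,0,-50,0,0,0],
    [-36,0,-50,0,0,0],
    [-36,0,-50,0,0,0]
  ],
  "gripper": -1
}}

```text
time_s: 1.65
ee_pos: [0.4695, -0.0023, 0.2055]
eef_rot: [-1.571, 0.0, -3.05]
force: [0.2, -0.1, -0.3]
grip_width: 0.0005
```

{"api": "step_arm", "payload": {
  "targets": [
    [-36,0,-50,0,0,0],
    [-36,0,-48,0,0,0],
    [-24,0,-30,0,0,0],
    [-10,0,-8,0,0,0],
    [0,0,0,0,0,0],
    [0,0,0,0,0,0]
  ]
}}

```text
time_s: 2.4
ee_pos: [0.5616, 0.1397, 0.2056]
eef_rot: [-1.571, -0.0, -3.051]
force: [0.8, 0.4, 0.8]
grip_width: 0.0003
```

```bash
python3 - <<'E'
from h import *
o=get_obs();print(o)
for n in ("wrist","top"):
    c=camera(n);cv2.imwrite(f"pics/{n}1.png",c["pixels"][:,:,::-1]);np.save(f"pics/{n}1.npy",{**c,"o":o},allow_pickle=True)
E
```

```text
{'time_s': 2.4, 'qpos': array([ 1.80515922e-01,  3.63965490e-01,  1.43579184e+00, -1.19105313e-04,
        1.34192387e+00,  1.66057391e+00]), 'joint_vel': array([-0.00131212, -0.00538453, -0.00224841, -0.0015213 , -0.00108885,
        0.00214001]), 'tau': array([ 5.94774038e-01, -5.64422750e+01, -3.57943797e+01,  2.33625522e-02,
       -8.17197002e-02, -1.68260005e-03]), 'ee_pos': array([0.56157302, 0.13966115, 0.20557693]), 'eef_rot': array([-1.57067286e+00, -7.77869502e-05, -3.05082730e+00]), 'force': array([0.7861894 , 0.41589433, 0.82077121]), 'moment': array([ 0.04943424, -0.01119625, -0.03314533]), 'grip_width': 0.000342965323432691}
```

View pics/wrist1.png

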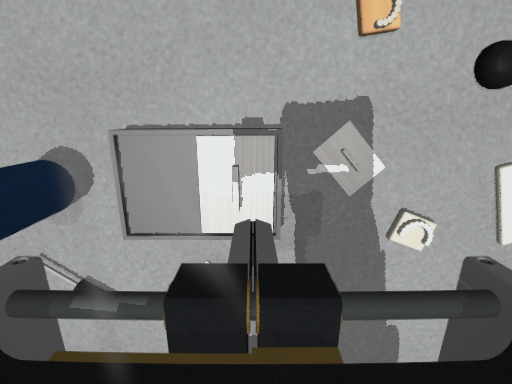

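The wrist view shows the case with its outer rail corners at about (110,130) and (123,240). The plate's left edge runs (197,136)–(203,234), and the ridge is at about (237,187). I'll zoom in to measure it.

```bash
python3 - <<'E'
import numpy as np,cv2
c=np.load("pics/wrist1.npy",allow_pickle=True).item()["pixels"][:,:,::-1]
cv2.imwrite("pics/zc.png",cv2.resize(c[118:250,100:298],None,fx=4,fy=4,interpolation=cv2.INTER_CUBIC))
E
```

```text
(no output)
```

View pics/zc.png

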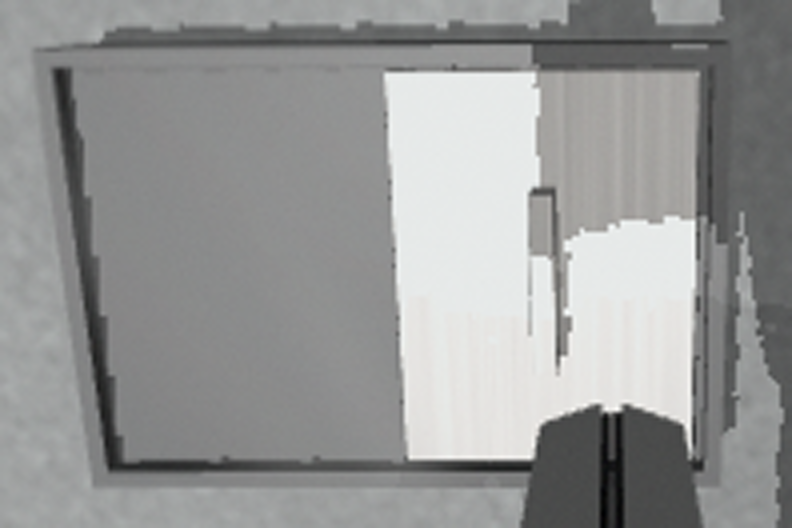

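```bash
python3 - <<'E'
from h import *
c=np.load("pics/wrist1.npy",allow_pickle=True).item();o=c["o"]
f=lambda p:(np.array(p,float)+.5)/4-.5+np.array([100,118])
r=cast(c,f([(35,48),(725,43),(720,487),(95,487)]),.042,o);print(r,r.mean(0))
a=lambda v:np.degrees(np.arctan2(v[1],v[0]))
print([np.linalg.norm(r[i]-r[(i+1)%4]) for i in range(4)],[a(r[0]-r[3]),a(r[1]-r[2]),a(r[0]-r[1]),a(r[3]-r[2])])
p=cast(c,f([(385,70),(700,70),(695,460),(408,460)]),.038,o);print(p,p.mean(0),[np.linalg.norm(p[i]-p[(i+1)%4]) for i in range(4)],a(p[0]-p[3]))
g=cast(c,f([(529,187),(555,187),(561,375)]),.054,o);print(g)
E
```

```text
[[0.6104459  0.32596634 0.042     ]
 [0.63101406 0.11036678 0.042     ]
 [0.48120556 0.09415935 0.042     ]
 [0.46075289 0.31253985 0.042     ]] [0.5458546  0.21075808 0.042     ]
[np.float64(0.21657843781795258), np.float64(0.1506826657355966), np.float64(0.21933616976057643), np.float64(0.1502939343246813)] [np.float64(5.125344280599681), np.float64(6.174680812094438), np.float64(95.44951481548836), np.float64(95.35049317664648)]
[[0.61287773 0.21639509 0.038     ]
 [0.62189392 0.1168571  0.038     ]
 [0.48883024 0.10350089 0.038     ]
 [0.47961432 0.20365866 0.038     ]] [0.55080405 0.16010294 0.038     ] [np.float64(0.09994549520227462), np.float64(0.1337323197349102), np.float64(0.10058088066986061), np.float64(0.1338706506197924)] 5.459364465649718
[[0.58236958 0.16718286 0.054     ]
 [0.58310262 0.15912788 0.054     ]
 [0.52163068 0.15241349 0.054     ]]
```

{"api": "step_arm", "payload": {
  "targets": [
    [9,30,7,0,0,0],
    [0,40,0,0,0,0],
    [0,40,0,0,0,0],
    [0,30,0,0,0,0],
    [0,15,0,0,0,0],
    [0,6,0,0,0,0],
    [0,0,0,0,0,0],
    [0,0,0,0,0,0]
  ]
}}

```text
time_s: 3.5
ee_pos: [0.5541, 0.1331, 0.0455]
eef_rot: [-1.571, 0.002, -3.05]
force: [0.8, 0.1, 0.2]
grip_width: 0.0004
```

{"api": "step_arm", "payload": {
  "targets": [
    [0,0,-6,0,0,0],
    [0,0,-6,0,0,0],
    [0,0,-8,0,0,0],
    [0,0,-10,0,0,0],
    [0,0,-10,0,0,0],
    [0,0,-10,0,0,0],
    [0,0,-10,0,0,0],
    [0,0,0,0,0,0]
  ]
}}

```text
time_s: 4.5
ee_pos: [0.5479, 0.1936, 0.0443]
eef_rot: [-1.571, -0.0, -3.049]
force: [-0.3, -0.5, -0.6]
grip_width: 0.0002
```

```bash
python3 - <<'E'
from h import *
o=get_obs();print(o["ee_pos"],o["force"])
c=camera("scene");cv2.imwrite("pics/s2.png",cv2.resize(c["pixels"][150:300,180:420,::-1],None,fx=3,fy=3))
c=camera("top");cv2.imwrite("pics/t2.png",c["pixels"][:,:,::-1])
E
```

```text
[0.54785449 0.19356695 0.0442857 ] [-0.29703905 -0.46453868 -0.59399717]
```

View pics/s2.png

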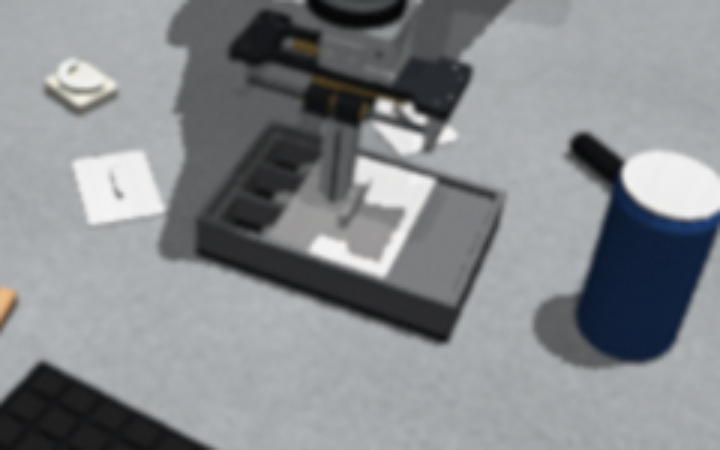

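```bash
python3 - <<'E'
from h import *
c=np.load("pics/top0.npy",allow_pickle=True).item()
print(cast(c,[(109,196)],.15))
c=np.load("pics/scene0.npy",allow_pickle=True).item()
print(cast(c,[(404,213)],.15))
E
```

```text
[[0.51541648 0.43798179 0.15      ]]
[[0.52647792 0.44280427 0.15      ]]
```

{"api": "step_arm", "payload": {
  "targets": [
    [0,0,-10,0,0,0],
    [0,0,-10,0,0,0],
    [0,0,-10,0,0,0],
    [0,0,-8,0,0,0],
    [0,0,-6,0,0,0],
    [0,0,-4,0,0,0],
    [0,0,0,0,0,0]
  ]
}}

```text
time_s: 5.48
ee_pos: [0.5437, 0.2408, 0.0445]
eef_rot: [-1.571, 0.0, -3.05]
force: [-0.1, 0.0, 0.2]
grip_width: 0.0004
```

{"api": "step_arm", "payload": {
  "targets": [
    [0,0,-2,0,0,0],
    [0,0,-2,0,0,0],
    [0,0,0,0,0,0]
  ]
}}

```text
time_s: 5.85
ee_pos: [0.5434, 0.2446, 0.0445]
eef_rot: [-1.571, 0.0, -3.05]
force: [-0.7, -0.2, 0.1]
grip_width: 0.0003
```

{"api": "step_arm", "payload": {
  "targets": [
    [0,0,6,0,0,0],
    [0,0,9,0,0,0],
    [0,-40,10,0,0,0],
    [0,-50,20,0,0,0],
    [10,-40,21,0,0,0],
    [11,-20,20,0,0,0],
    [0,0,0,0,0,0],
    [0,0,0,0,0,0]
  ],
  "gripper": -0.1
}}

```text
time_s: 6.85
ee_pos: [0.5302, 0.157, 0.1936]
eef_rot: [-1.571, -0.001, -3.05]
force: [-0.6, -0.7, -0.6]
grip_width: 0.0424
```

```bash
python3 - <<'E'
from h import *
o=get_obs();print(o["ee_pos"],o["force"],o["grip_width"])
c=camera("wrist");cv2.imwrite("pics/w3.png",c["pixels"][:,:,::-1]);np.save("pics/w3.npy",{**c,"o":o},allow_pickle=True)
cv2.imwrite("pics/w3z.png",cv2.resize(c["pixels"][90:270,80:340,::-1],None,fx=3,fy=3,interpolation=cv2.INTER_CUBIC))
E
```

```text
[0.5302185  0.15698041 0.19356286] [-0.62037941 -0.72953545 -0.55393643] 0.04239460536837806
```

View pics/w3z.png

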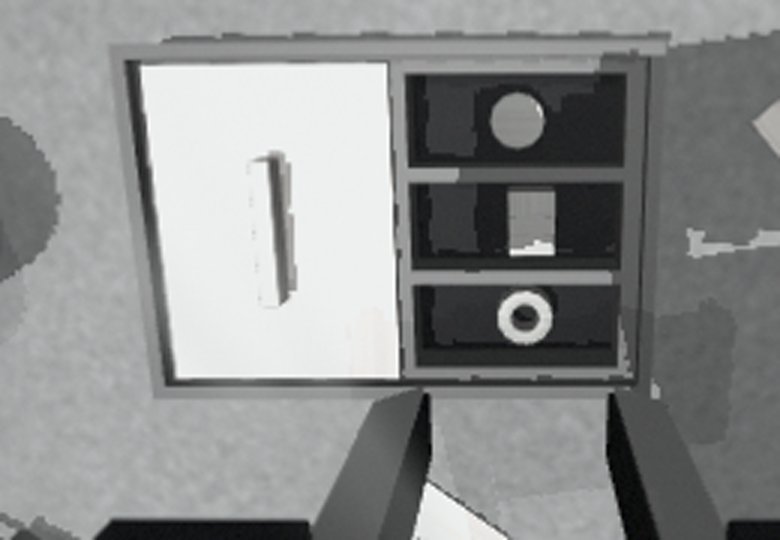

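The middle pocket holds the stepped block, at zoomed pixels of about (532,221). The disc is in the far pocket and the ring in the near one. The cover is parked on the left half. Next I'll measure the block and the cover.

```bash
python3 - <<'E'
from h import *
c=np.load("pics/w3.npy",allow_pickle=True).item();o=c["o"]
f=lambda p:(np.array(p,float)+.5)/3-.5+np.array([80,90])
a=np.radians(5.4);Rz=np.array([[np.cos(a),-np.sin(a)],[np.sin(a),np.cos(a)]])
cs=np.array([.5459,.2108])
p=cast(c,f([(140,65),(388,63),(400,378),(175,380)]),.038,o);print(p,[np.linalg.norm(p[i]-p[(i+1)%4]) for i in range(4)],"cover in case",(p.mean(0)[:2]-cs)@Rz)
for z in (.018,.025,.032):
    b=cast(c,f([(508,187),(555,187),(555,255),(510,255)]),z,o);print(z,np.round((b[:,:2]-cs)@Rz*1000,1))
r=cast(c,f([(110,47),(668,37),(650,398),(157,397)]),.042,o);print(np.round((r[:,:2]-cs)@Rz*1000,1))
k=cast(c,f([(409,75),(625,78),(617,365),(417,365)]),.034,o);print("pocket corners",np.round((k[:,:2]-cs)@Rz*1000,1))
cv2.imwrite("pics/w3b.png",cv2.resize(c["pixels"][145:185,240:275,::-1],None,fx=16,fy=14,interpolation=cv2.INTER_NEAREST))
E
```

```text
[[0.60304296 0.31625175 0.038     ]
 [0.61241946 0.21674899 0.038     ]
 [0.47938246 0.20485115 0.038     ]
 [0.46904973 0.30482909 0.038     ]] [np.float64(0.09994357920540957), np.float64(0.13356796651442374), np.float64(0.1005104720489871), np.float64(0.1344792255563449)] cover in case [-0.00021128  0.05011253]
0.018 [[ 14.9 -47.7]
 [ 14.8 -68.3]
 [-15.6 -68.6]
 [-15.6 -48.4]]
0.025 [[ 15.7 -47.8]
 [ 15.7 -68. ]
 [-14.2 -68.3]
 [-14.1 -48.5]]
0.032 [[ 16.5 -47.9]
 [ 16.5 -67.7]
 [-12.7 -68. ]
 [-12.7 -48.6]]
[[  73.7  109. ]
 [  76.2 -111. ]
 [ -74.9 -110.1]
 [ -74.2  108. ]]
pocket corners [[ 62.2  -8. ]
 [ 60.8 -95.6]
 [-62.3 -96.1]
 [-62.1  -6.9]]
```

View pics/w3b.png

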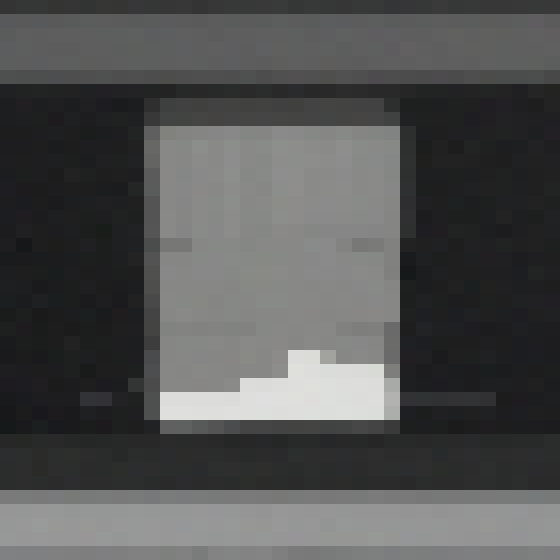

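{"api": "step_arm", "payload": {
  "targets": [
    [-20,40,6,0,0,0],
    [0,50,0,0,0,0],
    [0,30,0,0,0,0],
    [0,15,0,0,0,0],
    [0,0,0,0,0,0],
    [0,0,0,0,0,0]
  ],
  "gripper": -0.28,
  "squeeze": 20
}}

```text
time_s: 7.65
ee_pos: [0.5514, 0.1531, 0.0606]
eef_rot: [-1.571, 0.002, -3.05]
force: [0.0, -0.2, -0.1]
grip_width: 0.0338
```

```bash
python3 - <<'E'
from h import *
o=get_obs();print(o["ee_pos"],o["eef_rot"],o["force"],o["grip_width"])
c=camera("wrist");cv2.imwrite("pics/w4.png",cv2.resize(c["pixels"][100:300,120:400,::-1],None,fx=2.8,fy=2.8,interpolation=cv2.INTER_CUBIC))
E
```

```text
[0.55142034 0.15307587 0.06060716] [-1.57099305e+00  1.72791192e-03 -3.04954949e+00] [ 0.00193952 -0.2476058  -0.05218417] 0.033759026491561685
```

View pics/w4.png

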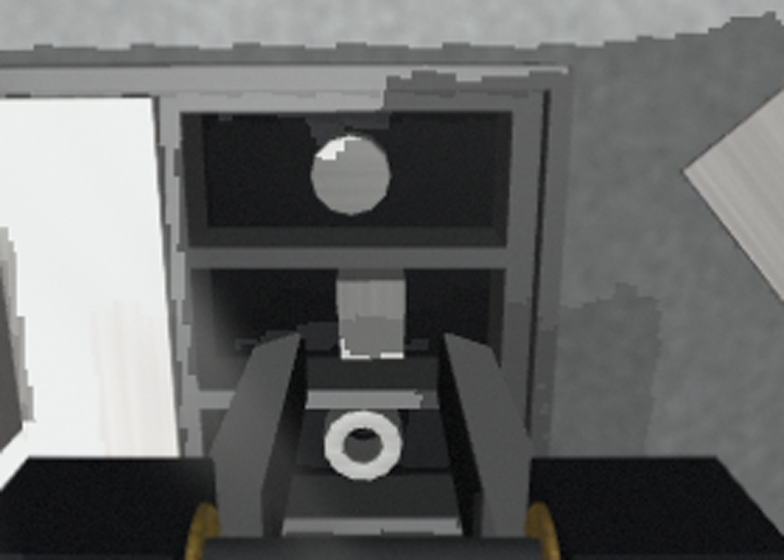

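The block sits centred between the fingers, so I'll descend.

{"api": "step_arm", "payload": {
  "targets": [
    [0,20,0,0,0,0],
    [0,15,0,0,0,0],
    [0,10,0,0,0,0],
    [0,5,0,0,0,0],
    [0,0,0,0,0,0],
    [0,0,0,0,0,0]
  ]
}}

```text
time_s: 8.45
ee_pos: [0.5511, 0.1529, 0.0099]
eef_rot: [-1.571, 0.001, -3.05]
force: [-0.5, -1.1, -0.1]
grip_width: 0.0342
```

{"api": "step_arm", "payload": {
  "targets": [
    [0,0,0,0,0,0],
    [0,0,0,0,0,0],
    [0,0,0,0,0,0],
    [0,0,0,0,0,0]
  ],
  "gripper": -1,
  "squeeze": 20
}}

```text
time_s: 8.95
ee_pos: [0.5509, 0.1528, 0.0097]
eef_rot: [-1.571, 0.0, -3.05]
force: [-0.9, -0.9, 4.0]
grip_width: 0.0198
```

{"api": "step_arm", "payload": {
  "targets": [
    [0,-8,0,0,0,0],
    [0,-20,0,0,0,0],
    [0,-30,0,0,0,0],
    [0,-30,0,0,0,0],
    [0,-30,0,0,0,0],
    [0,-22,0,0,0,0],
    [0,0,0,0,0,0],
    [0,0,0,0,0,0]
  ]
}}

```text
time_s: 9.95
ee_pos: [0.5503, 0.1527, 0.1484]
eef_rot: [-1.571, -0.001, -3.05]
force: [0.2, 1.4, -0.2]
grip_width: 0.02
```

```bash
python3 - <<'E'
from h import *
o=get_obs();print(o["ee_pos"],o["eef_rot"],o["force"],o["grip_width"])
c=camera("wrist");cv2.imwrite("pics/w5.png",cv2.resize(c["pixels"][100:300,120:400,::-1],None,fx=2.8,fy=2.8,interpolation=cv2.INTER_CUBIC));np.save("pics/w5.npy",{**c,"o":o},allow_pickle=True)
E
```

```text
[0.5503293  0.15271232 0.14844551] [-1.57067158e+00 -1.35632986e-03 -3.04974539e+00] [ 0.23376629  1.41844684 -0.20287008] 0.019978867310238686
```

View pics/w5.png

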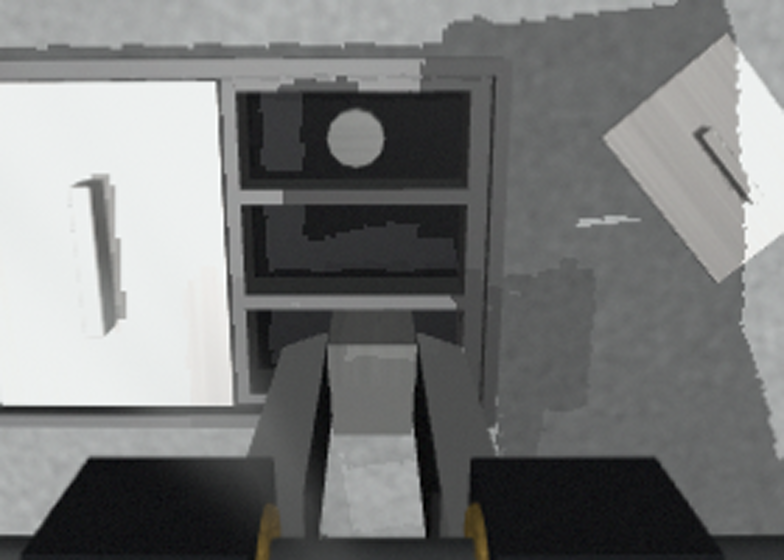

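```bash
python3 - <<'E'
from h import *
c=np.load("pics/w5.npy",allow_pickle=True).item();o=c["o"]
f=lambda p:(np.array(p,float)+.5)/2.8-.5+np.array([120,100])
T=Rn.from_euler("xyz",o["eef_rot"]).as_matrix()
for p,h in(((328,345),.0223),((416,345),.0223),((332,311),-.0017),((412,311),-.0017),((330,433),.0083),((415,433),.0083)):
    X=cast(c,f([p]),o["ee_pos"][2]+h,o)[0];print(p,np.round(T.T@(X-o["ee_pos"])*1000,1))
# turntable target from scene camera too
s=np.load("pics/scene0.npy",allow_pickle=True).item();cv2.imwrite("pics/s0z.png",cv2.resize(s["pixels"][140:195,60:180,::-1],None,fx=6,fy=6,interpolation=cv2.INTER_CUBIC))
E
```

```text
(328, 345) [-14.8 -22.3  -9.7]
(416, 345) [-14.8 -22.3  10. ]
(332, 311) [-14.5   1.7 -10. ]
(412, 311) [-14.5   1.7  10.4]
(330, 433) [ 14.7  -8.3 -10.4]
(415, 433) [14.7 -8.3 11.1]
```

{"api": "step_arm", "payload": {
  "targets": [
    [4,0,20,0,0,0],
    [8,0,40,0,0,0],
    [10,0,48,0,0,0],
    [10,0,48,0,0,0],
    [10,0,48,0,0,0],
    [10,0,48,0,0,0],
    [10,0,48,0,0,0],
    [10,0,48,0,0,0],
    [10,0,48,0,0,0],
    [8,0,35,0,0,0],
    [2,0,15,0,0,0],
    [0,0,0,0,0,0]
  ]
}}

```text
time_s: 11.5
ee_pos: [0.4995, -0.3002, 0.149]
eef_rot: [-1.571, -0.001, -3.051]
force: [-0.0, 0.3, -1.3]
grip_width: 0.0199
```

{"api": "step_arm", "payload": {
  "targets": [
    [0,0,0,0,-5,0],
    [0,0,0,0,-5,0],
    [0,0,0,0,-5.2,0],
    [0,0,0,0,0,0],
    [0,0,0,0,0,0]
  ]
}}

```text
time_s: 12.12
ee_pos: [0.5002, -0.2991, 0.1494]
eef_rot: [-1.571, -0.0, -2.786]
force: [0.2, 0.1, -0.9]
grip_width: 0.0195
```

```bash
python3 - <<'E'
from h import *
o=get_obs();print(o["ee_pos"],o["eef_rot"],o["force"],o["grip_width"])
c=camera("wrist");cv2.imwrite("pics/w6.png",c["pixels"][:,:,::-1]);np.save("pics/w6.npy",{**c,"o":o},allow_pickle=True)
E
```

```text
[ 0.50018486 -0.29909383  0.14943484] [-1.57096390e+00 -3.14261453e-05 -2.78569650e+00] [ 0.18667601  0.05458496 -0.92149308] 0.019479443827374616
```

View pics/w6.png

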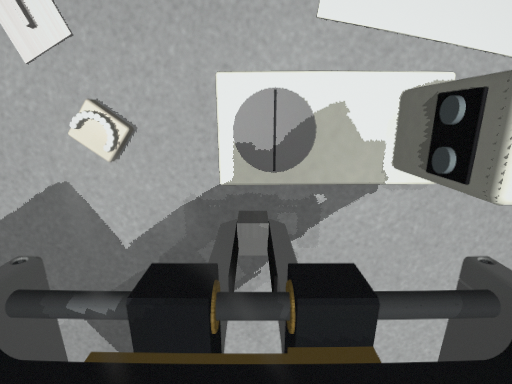

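The turntable is clearly visible with its centre at about (274,130), and the line from (275,90) to (274,170) is almost parallel to the block.

```bash
python3 - <<'E'
from h import *
c=np.load("pics/w6.npy",allow_pickle=True).item();o=c["o"]
q=cast(c,[(233,130),(316.5,130),(274.5,88),(274.5,172),(275,90),(274,171)],.032,o);print(q)
print((q[0]+q[1])/2,(q[2]+q[3])/2,np.linalg.norm(q[0]-q[1]),np.linalg.norm(q[2]-q[3]))
d=q[4]-q[5];print(np.degrees(np.arctan2(d[1],d[0])), 180+np.degrees(o["eef_rot"][2]))
e=cast(c,[(217,73),(219,184),(456,72)],.012,o);d=e[0]-e[1];print("foot",np.linalg.norm(d),np.degrees(np.arctan2(d[1],d[0])))
T=Rn.from_euler("xyz",o["eef_rot"]).as_matrix()
for X in ((.568,-.2945,.0337),):print(T.T@(np.array(X)-o["ee_pos"])*1000)
E
```

```text
[[ 0.55496221 -0.25626884  0.032     ]
 [ 0.58654283 -0.34082189  0.032     ]
 [ 0.61033894 -0.2825443   0.032     ]
 [ 0.52775057 -0.31525688  0.032     ]
 [ 0.60869184 -0.28375542  0.032     ]
 [ 0.52861489 -0.31430951  0.032     ]]
[ 0.57075252 -0.29854537  0.032     ] [ 0.56904475 -0.29890059  0.032     ] 0.09025825649242086 0.08883102456070517
20.884811831084058 20.39134752775132
foot 0.12518919251421093 19.603517148750555
[-65.16974649 115.72954898  19.34229956]
```

{"api": "step_arm", "payload": {
  "targets": [
    [-15,0,5,0,0,0],
    [-30,10,10,0,0,0],
    [-20,20,8,0,0,0],
    [0,30,0,0,0,0],
    [0,25,0,0,0,0],
    [0,15,0,0,0,0],
    [0,5,0,0,0,0],
    [0,0,0,0,0,0],
    [0,0,0,0,0,0]
  ]
}}

```text
time_s: 13.3
ee_pos: [0.5694, -0.2988, 0.0455]
eef_rot: [-1.57, 0.001, -2.785]
force: [0.6, -0.5, -0.2]
grip_width: 0.0198
```

```bash
python3 - <<'E'
from h import *
o=get_obs();print(o["ee_pos"],o["eef_rot"],o["force"],o["grip_width"])
c=camera("wrist");cv2.imwrite("pics/w7.png",cv2.resize(c["pixels"][80:330,80:430,::-1],None,fx=2.2,fy=2.2,interpolation=cv2.INTER_CUBIC));np.save("pics/w7.npy",{**c,"o":o},allow_pickle=True)
c=camera("scene");cv2.imwrite("pics/s7.png",cv2.resize(c["pixels"][100:210,50:220,::-1],None,fx=4,fy=4,interpolation=cv2.INTER_CUBIC))
E
```

```text
[ 0.56939969 -0.29884343  0.045473  ] [-1.56964645e+00  9.30460125e-04 -2.78459880e+00] [ 0.56599636 -0.53837128 -0.16040156] 0.01982747978262869
```

View pics/w7.png

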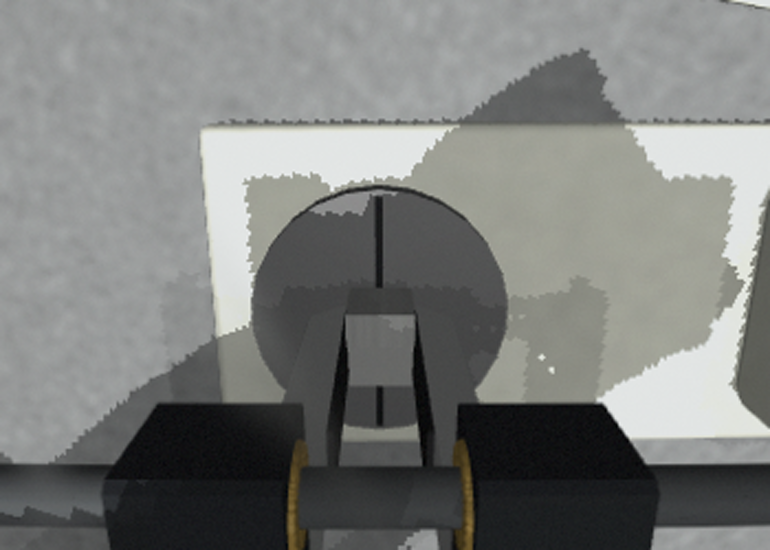

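View pics/s7.png

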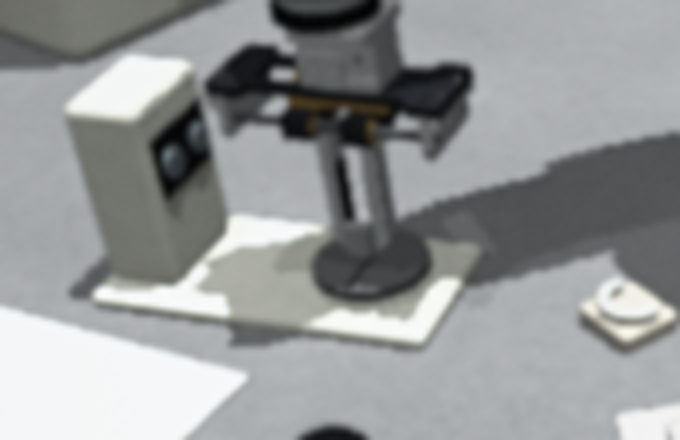

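The block is aligned with the line laterally (line at column 379, block centre at about 380). I'll check where it sits along the line.

```bash
python3 - <<'E'
from h import *
c=np.load("pics/w7.npy",allow_pickle=True).item();o=c["o"]
f=lambda p:(np.array(p,float)+.5)/2.2-.5+np.array([80,80])
T=Rn.from_euler("xyz",o["eef_rot"]).as_matrix()
X=cast(c,f([(379,187),(379,428),(252,308),(508,308)]),.032,o);print(np.round((X-o["ee_pos"])@T*1000,1))
E
```

```text
[[-45.7  13.5  -0.3]
 [ 44.5  13.4  -0.3]
 [ -3.1  13.4 -44.7]
 [ -3.1  13.5  44.8]]
```

It is centred to within 1 mm, so I'll set it down slowly.

{"api": "step_arm", "payload": {
  "targets": [
    [0,4,0,0,0,0],
    [0,3,0,0,0,0],
    [0,2,0,0,0,0],
    [0,1.2,0,0,0,0],
    [0,0.5,0,0,0,0],
    [0,0.5,0,0,0,0],
    [0,0,0,0,0,0],
    [0,0,0,0,0,0]
  ]
}}

```text
time_s: 14.4
ee_pos: [0.569, -0.2986, 0.0337]
eef_rot: [-1.571, 0.0, -2.784]
force: [-2.7, 1.6, 4.9]
grip_width: 0.0197
```

{"api": "step_arm", "payload": {
  "targets": [
    [0,0,0,0,0,0],
    [0,0,0,0,0,0],
    [0,0,0,0,0,0],
    [0,0,0,0,0,0]
  ],
  "gripper": -0.3
}}

```text
time_s: 14.9
ee_pos: [0.569, -0.2986, 0.0332]
eef_rot: [-1.571, -0.0, -2.784]
force: [0.2, -0.7, -0.3]
grip_width: 0.0331
```

{"api": "step_arm", "payload": {
  "targets": [
    [0,-8,0,0,0,0],
    [0,-15,0,0,0,0],
    [0,-25,0,0,0,0],
    [0,-30,0,0,0,0],
    [15,-30,0,0,0,0],
    [40,-10,0,0,0,0],
    [25,0,0,0,0,0],
    [0,0,0,0,0,0],
    [0,0,0,0,0,0]
  ]
}}

```text
time_s: 16.02
ee_pos: [0.4947, -0.3265, 0.1519]
eef_rot: [-1.57, 0.001, -2.784]
force: [0.5, 0.4, 0.8]
grip_width: 0.0331
```

```bash
python3 - <<'E'
from h import *
o=get_obs();print(o["time_s"],o["ee_pos"],o["force"],o["grip_width"])
c=camera("wrist");cv2.imwrite("pics/w8.png",cv2.resize(c["pixels"][50:230,180:440,::-1],None,fx=3,fy=3,interpolation=cv2.INTER_CUBIC));np.save("pics/w8.npy",{**c,"o":o},allow_pickle=True)
c=camera("scene");cv2.imwrite("pics/s8.png",c["pixels"][:,:,::-1])
E
```

```text
16.025 [ 0.49465014 -0.32645288  0.15194044] [0.52997186 0.3849782  0.8169714 ] 0.0331046745912291
```

View pics/w8.png

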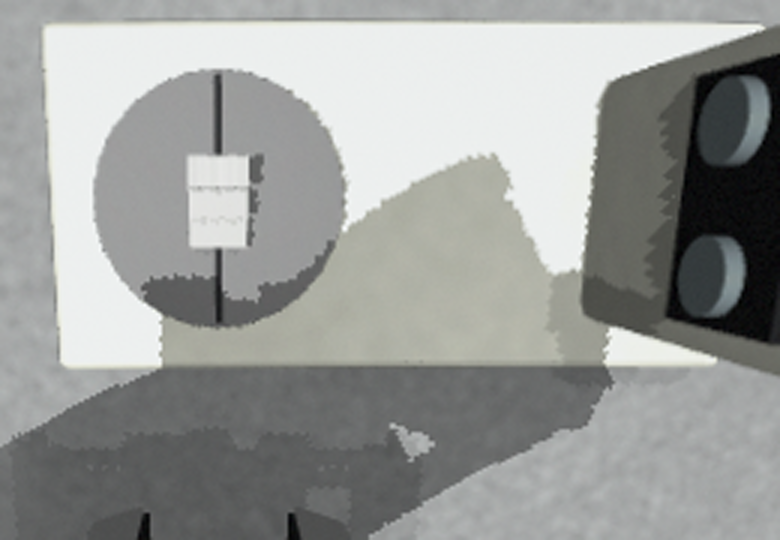

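View pics/s8.png

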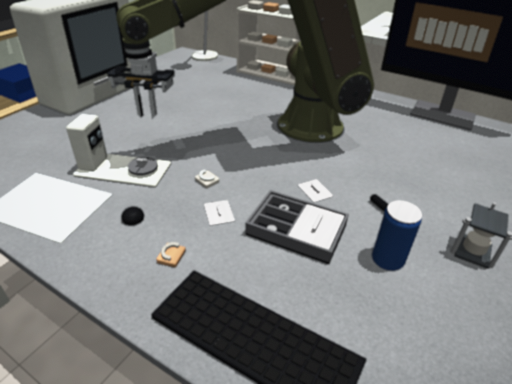

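The block stands upright on the line at the turntable's centre: block at about (219,200), disc centre at about (220,198). The cover is parked and the other objects look unmoved, so I'm handing in.

```bash
python3 - <<'E'
from station import job
print(job.hand_in())
E
```

```text
the job is handed in; nothing more can be done
None
```

The job is done and handed in at about 16 s of robot time. The stepped block now stands upright in the middle of the turntable with its long side along the line, and the gripper has let go.

- **Cover:** I pushed it by the ridge along its rails without lifting it. It measured case y ≈ +50 mm, above the required 42 mm and about 4 mm short of the end stop.
- **Block:** I found it in the middle pocket, gripped it across its width (19.8 mm measured) and carried it over. I lowered it in small steps, with about 5 N of contact, and released it.
- **Last pictures:** Just before I set it down, the block was within about 1 mm of the turntable's centre and 1° of the line. The final picture agrees. The disc and collar are still in their pockets, and the models, tub, spatula and mouse look unmoved, though I checked those only by eye.
- **One disagreement:** The top camera put the turntable's centre about 5 mm from where the wrist camera did. I went with the wrist camera, because its measurements had already matched at the grasp.

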